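# Start a timed weighing: balance on, tare, timer

### The job

Get a timed weighing going with light fingertip presses: first press the on key of the balance (the raised key at the left end of the row along its front edge), then its tare key (the raised key at the right end of that row), and last the start key of the small bench timer (the key at the right-hand end of its row of three, seen with the display beyond the keys). Press each key gently until it goes in and let it come back before you go to the next. Press no other key of the timer, do not pick it up or shove it about, and leave everything else where it stands.

Things in the scene. Friction and masses are not known exactly. Their poses are not given: they have to be found in the camera images.
- balance: Laboratory balance, 288 (its x) x 206 (its y) x 149 (z) mm, too heavy to shift. Origin at the centre of its underside; its front, with the sloping key panel, faces its own -x; its +y is to the left as seen from its front; z up. The panel rises toward the back at 15 degrees. The clear shield on top begins 90 mm behind the two keys and is 136 mm high (lid knob 149 mm). Bottles and jars up to 222 mm high stand behind it along the back, beyond x = 0.75.
- on_key_top (a point): Centre of the top of the balance's on key: a raised round grey key cap, 16 mm across, standing 6 mm out of the panel at the left end of the row along its front edge (the keys between are only printed, flat) (own frame of the balance: x -122, y +66, z 47 mm). Axes as the balance. The top slopes 15 degrees like the panel; a straight downward push works it. Sprung: goes in 1.1 mm at about 5 N, then stops hard.
- balance_key_on (a joint): Travel of the on key in m: 0 out, 0.0011 fully in; springs back. It counts as pressed past 0.0006.
- tare_key_top (a point): Centre of the top of the balance's tare key: the same raised round cap at the right end of the panel (own frame of the balance: x -122, y -66, z 47 mm). Axes and spring as the on key.
- balance_key_tare (a joint): Travel of the tare key in m: 0 out, 0.0011 fully in; springs back. It counts as pressed past 0.0006.
- timer: Small loose white bench timer, 58 (its x) x 64 (its y) x 19 (z) mm, about 80 g. Origin at the centre of its underside; display toward its +x, a row of three round keys along its y at x -15 mm; the keys are 10 mm across, 19 mm apart and stand 3 mm above the flat 16 mm high case.
- start_key_top (a point): Centre of the top of the timer's start key, the one at the right-hand end of the row (own frame of the timer: x -15, y -19, z 19 mm). Axes as the timer. The case ends 13 mm outward of it in -y and 14 mm in -x; the next key's near edge is 14 mm away in +y.
- timer_key2 (a joint): Travel of the start key in m: 0 out, 0.001 fully in at about 4.2 N, then it stops hard; springs back. It counts as pressed past 0.0006.
- timer_key1 (a joint): Travel of the timer's middle key in m, like the start key; not to be pressed.
- timer_key0 (a joint): Travel of the timer's left-hand key in m, like the start key; not to be pressed.
- petri: Bystander: flat petri dish, 60 mm across, 15 mm high; origin under its centre. Stands in one of four places to the left and right of the balance's front, which it, the timer, the weighing bottle and the weighing boat share out differently each time.
- weigh_bottle: Bystander: small glass weighing bottle, 42 mm across, 58 mm high; origin under its centre.
- weigh_boat: Bystander: square white weighing boat, 62 x 62 x 16 mm; origin under its centre.
Things that resemble listed ones, but are neither listed nor needed, are in the scene too. Leave any brown or purple look-alike of the timer alone.

How it is judged:
By the outcome, as a careful person would: the job done as asked, in the order asked, and still so for the second after the job is handed in, with the robot touching nothing.
It also fails if it takes over 58 s, if anything falls off the work surface, if the arm or the gripper's body presses on something with over 40 N, if the wrist force passes 120 N, or if a joint passes its speed limit or range.

### The arm

A 6-joint arm with a two-finger parallel gripper is mounted at the origin on a cart in front of the work surface, level with it; the furniture and walls round the work are solid. World frame = base frame: x ahead of the robot, y to its left, z up, the work surface at z = 0. Lengths are in m, angles in degrees, forces in N, time in s.
With the tool pointing down it reaches from about 0.4 to 0.825 m from the base axis. Payload 7 kg.
Tool frame: the origin (TCP) lies on the mounting face of the last link; the fingertips stand 178 mm ahead of it and the grasp point (between the pads) lies 159 mm ahead of it; z points along the fingers, y is the direction in which the jaws open and shut (so a half turn about z gives the same grasp; the last joint's range is limited). The gripper opens to 88 mm and grips with 3 to 60 N. Pads are 19 mm wide; open, the fingers measure 130 mm over their backs; the gripper's body (78 mm by 193 mm) begins 47 mm behind the grasp point.
Start: joints at [-53.509, 20.546, 0.682, 0, -70.136, -16.507], TCP at [0.231, -0.634, 0.405] pointing down, gripper open.
Joint ranges: [-176.03, 176.03], [-82.01, 121.73], [-58.28, 71.71], [-173.87, 95.51], [-174.79, -0.11], [-173.66, 173.66]. Speed limits (degrees/s): [136.94, 136.94, 172.46, 180, 180, 180].

### API

Orientations are given as [roll, pitch, yaw] about the fixed x, y, z axes, in that order (R = Rz(yaw) Ry(pitch) Rx(roll)).
In Python, from plant import r gives the robot as it stands. The module is installed in compiled form; this text tells all that it offers.
- The arm moves only by the tool carry_out, never from a script. Its argument "plan" is a list of rows, each a list of 3 entries, a list of its own where there are three numbers: the shift along the tool's x, y, z in m, then the turn, a rotation vector about the tool's x, y, z in degrees, then the closure in counts, from 0 (fully open) to 255 (shut). In form: [[[x, y, z], [ax, ay, az], hand], ...]. A call has 1 to 12 rows; each row shifts and turns the commanded pose from where the row before left it, along the tool's axes as they then stand; what a row does not reach is not made up. A row lasts 1/12 s, in which the tool goes at most 41.7 mm and 7.16 degrees, less where a joint would pass 70% of its speed; a pose out of reach is approached as far as the arm can. A call is refused whole if a number of a shift passes 0.0417 or a number of a turn 7.16, either way. A call with a gripper value outside its range is refused whole. The fingers move at their own pace and stop on an object; "grip_force" is the grip in N (left out, the last holds). Time passes only in rows, so rows that do not move let the fingers close. It gives the time, the measured TCP pose, the force and the opening at its end, in the units of the state.
- r.get_state(): the state, without advancing time (a new reading comes with each control period).
- r.capture(name): name is "scene" or "top"; returns the picture (480x640x3 uint8, red, green, blue); there is no depth.
- r.get_calibration(name): a dict with "K" (3x3 intrinsics, pixels), "rvec" (rotation vector, rad) and "tvec" (3), from world to camera coordinates, as OpenCV has them. Camera axes: x right, y down, z forward; pixel columns grow to the right and rows downward; lengths in m; the calibration is good to about 2 mm. A picture is of the moment at which its call begins. get_calibration takes no time and is no camera call.
- r.close_job(): hands the job in, once; it reports no verdict.
The state is a dict: "time_s": time; "joints": joint angles; "qd": joint speeds; "joint_torque": joint torques, N m; "tcp_pos": TCP position; "eef_rot": TCP orientation; "contact_force": force on the tool from outside, world axes, zero at the start; "moment": the same for the moment, N m; "gripper_width": finger opening in m.
Only numpy, scipy, OpenCV 4.12 (cv2) and the standard library are available. Lean on these libraries where they do the work, as an engineer would, in place of code of your own. Each camera call takes 0.05 s, during which the arm holds its last target. There are 200 camera calls.

## Working session

There is one attempt and no reset: what is moved stays moved. The work goes in short steps, Python scripts to look and compute and a tool call to move; the robot and the scene stay as the last step left them, time stands still between calls to the robot, and variables do not carry over. Pictures are saved under pics/ and viewed, about 8 in all and at most 12, crops included, and the job is handed in when it is done.

Besides the shell and the picture viewer there is one more tool, called after "Request:" in YAML: its name, and indented under it one key for each argument. carry_out: Moves the arm, as the interface text tells. Its arguments: {"type":"object","properties":{"plan":{"type":"array","items":{"type":"array"}},"grip_force":{"type":"number"}},"required":["plan"]}

```bash
mkdir -p pics; cat > h.py <<'E'
import numpy as np, cv2
from plant import r
def cal(n):
    c=r.get_calibration(n); return np.array(c["K"],float),np.array(c["rvec"],float).reshape(3),np.array(c["tvec"],float).reshape(3)
def ray(n,u,v,z):
    K,rv,t=cal(n); R=cv2.Rodrigues(rv)[0]
    d=R.T@np.linalg.inv(K)@[u,v,1.]; c=-R.T@t
    return c+d*(z-c[2])/d[2]
def proj(n,P):
    K,rv,t=cal(n); return cv2.projectPoints(np.array(P,float).reshape(-1,1,3),rv,t,K,None)[0].reshape(-1,2)
def crop(n,name,u0,v0,u1,v1,s):
    im=r.capture(n)[v0:v1,u0:u1,::-1]; cv2.imwrite("pics/"+name,cv2.resize(im,None,fx=s,fy=s,interpolation=cv2.INTER_CUBIC))
E
python3 - <<'E'
from h import *
for n in("scene","top"):
    crop(n,n+"0.png",0,0,640,480,1.25)
    K,rv,t=cal(n);print(n,-cv2.Rodrigues(rv)[0].T@t,K[0,0])
s=r.get_state();print(s)
E
```

```text
scene [-0.26731492  0.69945181  0.72783089] 572.283769463759
top [ 0.3043656  -0.04783357  1.55552556] 545.1345952742557
{'time_s': 0.1, 'joints': array([-5.35089700e+01,  2.05882793e+01,  6.37799181e-01, -1.90164272e-02,
       -7.01373519e+01, -1.65048353e+01]), 'qd': array([ 0.0133791 , -0.07856297,  0.2079887 , -0.00638619,  0.05003042,
       -0.02144453]), 'joint_torque': array([-2.03129268e-03, -5.84162092e+01,  2.93755192e+01,  7.01564267e+00,
        1.02289551e-02, -4.58256886e-05]), 'tcp_pos': array([ 0.23062321, -0.63418371,  0.40379215]), 'eef_rot': array([ 1.79910708e+02, -7.81436973e-03, -1.60020274e+02]), 'contact_force': array([ 0.36081885, -0.79305928, -0.26663844]), 'moment': array([-0.02389023,  0.03722261,  0.04209986]), 'gripper_width': 0.0873199112021733}
```

View pics/scene0.png

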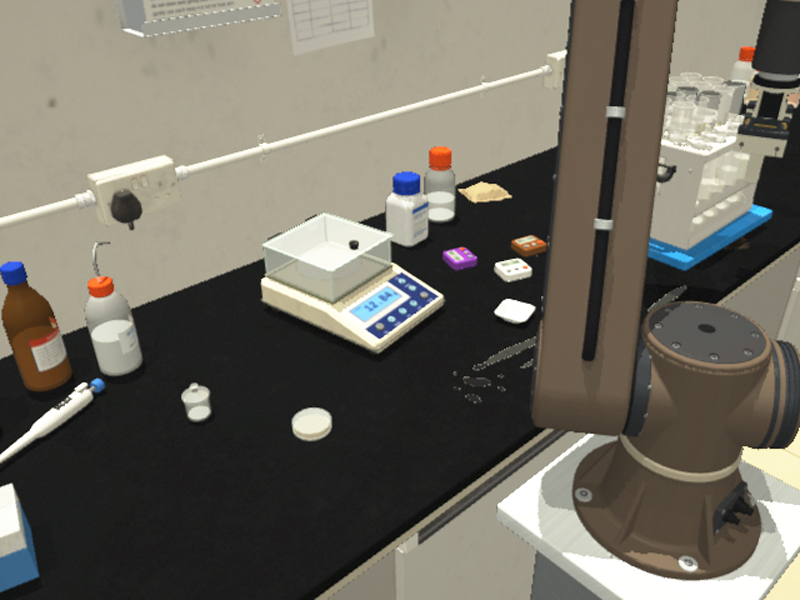

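View pics/top0.png

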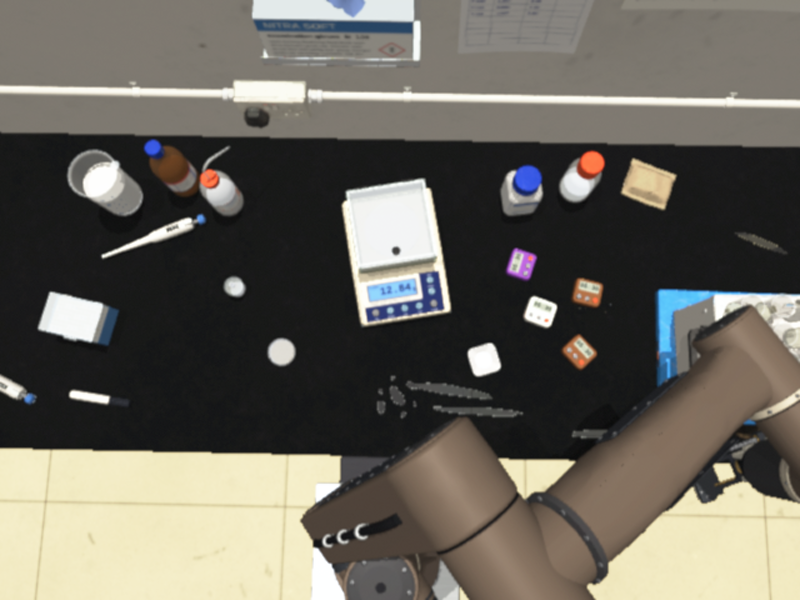

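The top view shows the balance (panel about (400,300)), the white timer at (541,311) and the orange, brown and purple look-alikes around it. Next I'll take enlarged crops.

```bash
python3 - <<'E'
from h import *
crop("top","t1.png",275,210,460,280,4.3)
crop("scene","s1.png",270,195,440,285,4.7)
E
```

```text
(no output)
```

View pics/t1.png

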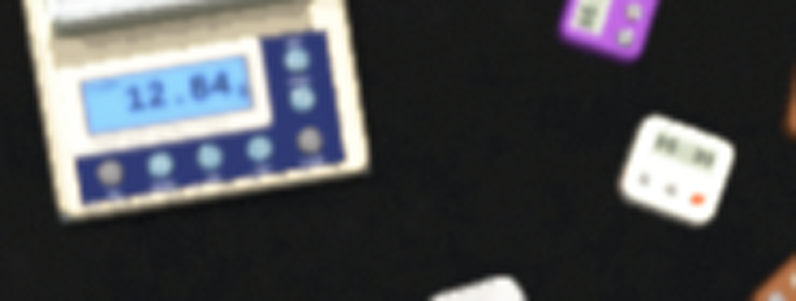

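View pics/s1.png

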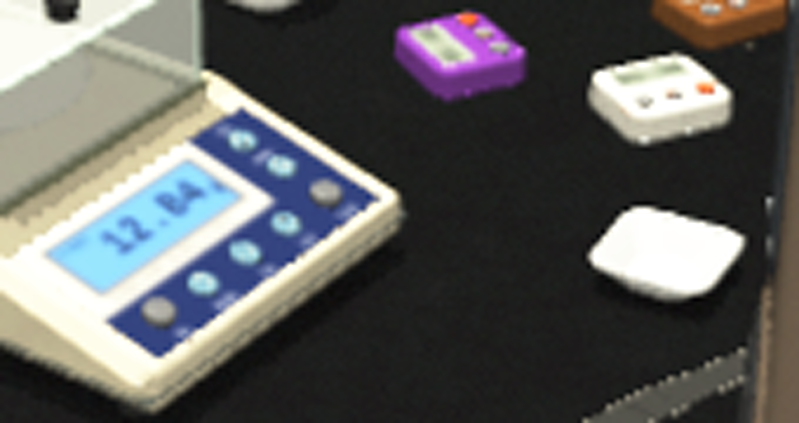

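Keys in the crops: on (110,173) top and (159,310) scene, tare (310,141) and (326,192), start (red) (697,199) and (706,90), timer left key (645,180) and (645,102). The display lies beyond the keys, so the red one on the right is the start key.

```bash
python3 - <<'E'
from h import *
T=dict(on=(110,173,159,310,.047),tare=(310,141,326,192,.047),start=(697,199,706,90,.019),left=(645,180,645,102,.019))
P={}
for k,(a,b,c,d,z) in T.items():
    t=ray("top",275+(a+.5)/4.3-.5,210+(b+.5)/4.3-.5,z); s=ray("scene",270+(c+.5)/4.7-.5,195+(d+.5)/4.7-.5,z)
    P[k]=(t+s)/2; print(k,t.round(4),s.round(4))
for a,b in(("on","tare"),("left","start")):
    d=P[a]-P[b]; print(a,b,np.linalg.norm(d),"y-axis yaw",np.degrees(np.arctan2(d[1],d[0])), "own yaw",np.degrees(np.arctan2(-d[0],d[1])))
print("rack left front", ray("top",655/1.25,290/1.25,0.0),ray("top",680/1.25,310/1.25,0.15))
E
```

```text
on [0.5292 0.0362 0.047 ] [0.5244 0.0408 0.047 ]
tare [ 0.5529 -0.0936  0.047 ] [ 0.5475 -0.0875  0.047 ]
start [ 0.5238 -0.3508  0.019 ] [ 0.5167 -0.3443  0.019 ]
left [ 0.5358 -0.3166  0.019 ] [ 0.5308 -0.3101  0.019 ]
on tare 0.1311681881938117 y-axis yaw 100.28442455067942 own yaw 10.284424550679406
left start 0.036611197026467146 y-axis yaw 69.18494598793288 own yaw -20.815054012067133
rack left front [ 0.60151844 -0.60837994  0.        ] [ 0.53147106 -0.60471326  0.15      ]
```

Request:
carry_out:
  plan:
    - [[0,0,0],[0,0,5],255]
    - [[-0.0085,0.0127,0],[0,0,4.7],255]
    - [[-0.0172,0.0254,0],[0,0,0],255]
    - [[-0.0172,0.0254,0],[0,0,0],255]
    - [[-0.0172,0.0254,0],[0,0,0],255]
    - [[-0.0172,0.0254,0],[0,0,0],255]
    - [[-0.0172,0.0254,0],[0,0,0],255]
    - [[-0.0172,0.0254,0],[0,0,0],255]
    - [[-0.0172,0.0254,0],[0,0,0],255]
    - [[-0.0172,0.0254,0],[0,0,0],255]
    - [[-0.0172,0.0254,0],[0,0,0],255]
    - [[-0.0172,0.0254,0],[0,0,0],255]
  grip_force: 10

```text
time_s: 1.2
tcp_pos: [0.3597, -0.3378, 0.4047]
eef_rot: [-180.0, 0.0, -169.7]
contact_force: [1.3, 0.3, 0.5]
gripper_width: 0.0131
```

Request:
carry_out:
  plan:
    - [[-0.0172,0.0254,0],[0,0,0],255]
    - [[-0.0172,0.0254,0],[0,0,0],255]
    - [[-0.0172,0.0254,0],[0,0,0],255]
    - [[-0.0172,0.0254,0],[0,0,0],255]
    - [[-0.0172,0.0254,0],[0,0,0],255]
    - [[-0.0172,0.0254,0],[0,0,0],255]
    - [[-0.0172,0.0254,0],[0,0,0],255]
    - [[-0.0172,0.0254,0],[0,0,0],255]
    - [[-0.0172,0.0254,0],[0,0,0],255]
    - [[-0.0172,0.0254,0],[0,0,0],255]
    - [[-0.0172,0.0254,0],[0,0,0],255]
    - [[0,0,0],[0,0,0],255]

```text
time_s: 2.2
tcp_pos: [0.4975, -0.027, 0.4046]
eef_rot: [180.0, 0.1, -169.6]
contact_force: [1.1, -0.8, -0.1]
gripper_width: 0.0003
```

Request:
carry_out:
  plan:
    - [[-0.0068,0.0099,0.01],[0,0,0],255]
    - [[-0.0068,0.0099,0.02],[0,0,0],255]
    - [[-0.0068,0.0099,0.025],[0,0,0],255]
    - [[-0.0068,0.0099,0.025],[0,0,0],255]
    - [[-0.0068,0.0099,0.025],[0,0,0],255]
    - [[-0.0068,0.0099,0.025],[0,0,0],255]
    - [[0,0,0.015],[0,0,0],255]
    - [[0,0,0],[0,0,0],255]
    - [[0,0,0],[0,0,0],255]

```text
time_s: 2.95
tcp_pos: [0.5249, 0.0349, 0.2587]
eef_rot: [-180.0, -0.2, -169.7]
contact_force: [0.7, 0.6, 1.3]
gripper_width: 0.0002
```

```bash
python3 - <<'E'
from h import *
p=r.get_state()["tcp_pos"]; tip=p-[0,0,.178]
print(p,"tip proj scene/top",proj("scene",[tip]),proj("top",[tip]))
u,v=proj("scene",[tip])[0]; u=int(u);v=int(v)
print(u-65,v-55); crop("scene","s2.png",u-65,v-55,u+65,v+45,6)
E
```

```text
[0.52493833 0.03485734 0.25872799] tip proj scene/top [[304.93344962 246.19793226]] [[300.0070005  249.57217058]]
239 191
```

View pics/s2.png

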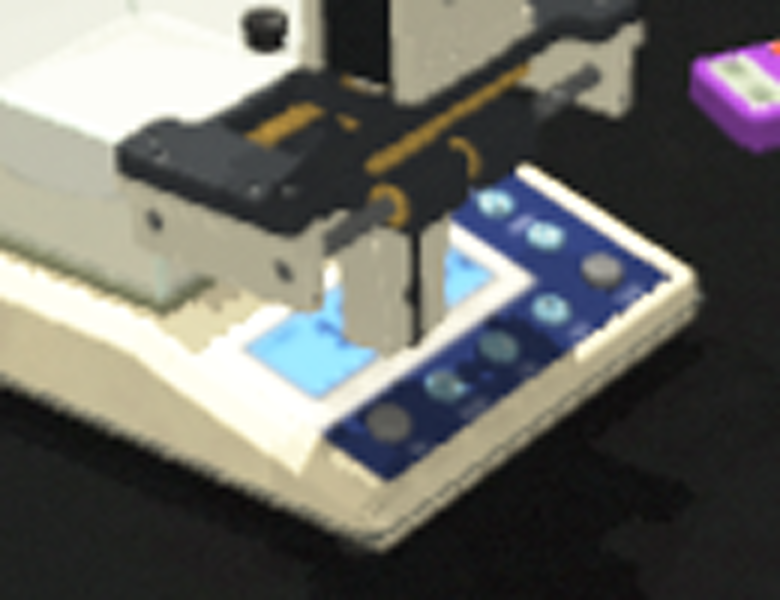

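The fingertip in the scene picture (front centre of the gap at about (413,346) in the crop) matches its projection within a pixel or so. The on key is at (388,423), just below and in front. I'll go down on it.

Request:
carry_out:
  plan:
    - [[-0.0013,0.0016,0.005],[0,0,0],255]
    - [[-0.0013,0.0016,0.008],[0,0,0],255]
    - [[0,0,0.008],[0,0,0],255]
    - [[0,0,0.005],[0,0,0],255]
    - [[0,0,0.001],[0,0,0],255]
    - [[0,0,0],[0,0,0],255]
    - [[0,0,0],[0,0,0],255]

```text
time_s: 3.58
tcp_pos: [0.5273, 0.0388, 0.2327]
eef_rot: [-180.0, -0.0, -169.7]
contact_force: [-0.4, -1.1, -0.1]
gripper_width: 0.0002
```

Request:
carry_out:
  plan:
    - [[0,0,0.0005],[0,0,0],255]
    - [[0,0,0.0005],[0,0,0],255]
    - [[0,0,0.0005],[0,0,0],255]
    - [[0,0,0.0005],[0,0,0],255]
    - [[0,0,0],[0,0,0],255]

```text
time_s: 4.0
tcp_pos: [0.5273, 0.0388, 0.2307]
eef_rot: [180.0, 0.0, -169.7]
contact_force: [-0.0, 0.3, 0.5]
gripper_width: 0.0005
```

Request:
carry_out:
  plan:
    - [[0,0,0.0005],[0,0,0],255]
    - [[0,0,0.0005],[0,0,0],255]
    - [[0,0,0.0005],[0,0,0],255]
    - [[0,0,0.0005],[0,0,0],255]
    - [[0,0,0],[0,0,0],255]

```text
time_s: 4.42
tcp_pos: [0.5273, 0.0388, 0.2285]
eef_rot: [-180.0, -0.0, -169.7]
contact_force: [-0.3, -0.1, -0.5]
gripper_width: 0.0004
```

Request:
carry_out:
  plan:
    - [[0,0,0.0005],[0,0,0],255]
    - [[0,0,0.0005],[0,0,0],255]
    - [[0,0,0],[0,0,0],255]

```text
time_s: 4.67
tcp_pos: [0.5273, 0.0388, 0.2275]
eef_rot: [-180.0, -0.0, -169.7]
contact_force: [-0.3, 0.1, -1.2]
gripper_width: 0.0003
```

Request:
carry_out:
  plan:
    - [[0,0,0.0005],[0,0,0],255]
    - [[0,0,0.0005],[0,0,0],255]
    - [[0,0,0],[0,0,0],255]

```text
time_s: 4.92
tcp_pos: [0.5272, 0.0388, 0.2266]
eef_rot: [-180.0, -0.0, -169.7]
contact_force: [-0.4, -0.5, -0.2]
gripper_width: 0.0004
```

Request:
carry_out:
  plan:
    - [[0,0,0.0005],[0,0,0],255]
    - [[0,0,0],[0,0,0],255]

```text
time_s: 5.08
tcp_pos: [0.5273, 0.0388, 0.2261]
eef_rot: [-180.0, -0.0, -169.7]
contact_force: [0.1, -0.1, -0.1]
gripper_width: 0.0007
```

Request:
carry_out:
  plan:
    - [[0,0,0.0005],[0,0,0],255]
    - [[0,0,0.0005],[0,0,0],255]
    - [[0,0,0],[0,0,0],255]

```text
time_s: 5.33
tcp_pos: [0.5274, 0.0388, 0.2252]
eef_rot: [-180.0, 0.0, -169.7]
contact_force: [-0.8, -0.0, 1.1]
gripper_width: 0.0003
```

Request:
carry_out:
  plan:
    - [[0,0,0.0005],[0,0,0],255]
    - [[0,0,0],[0,0,0],255]

```text
time_s: 5.5
tcp_pos: [0.5274, 0.0388, 0.2248]
eef_rot: [-180.0, 0.0, -169.7]
contact_force: [0.8, 0.3, 3.3]
gripper_width: 0.0008
```

Request:
carry_out:
  plan:
    - [[0,0,0.0005],[0,0,0],255]
    - [[0,0,0],[0,0,0],255]

```text
time_s: 5.67
tcp_pos: [0.5275, 0.0388, 0.2244]
eef_rot: [180.0, 0.0, -169.7]
contact_force: [0.6, -0.7, 4.1]
gripper_width: 0.0005
```

Request:
carry_out:
  plan:
    - [[0,0,0.0005],[0,0,0],255]
    - [[0,0,0],[0,0,0],255]

```text
time_s: 5.83
tcp_pos: [0.5275, 0.0388, 0.2241]
eef_rot: [-180.0, 0.0, -169.7]
contact_force: [-1.4, 0.2, 7.2]
gripper_width: 0.0005
```

Request:
carry_out:
  plan:
    - [[0,0,0.0004],[0,0,0],255]
    - [[0,0,0],[0,0,0],255]

```text
time_s: 6.0
tcp_pos: [0.5276, 0.0389, 0.224]
eef_rot: [-180.0, 0.1, -169.7]
contact_force: [-2.2, -0.2, 9.7]
gripper_width: 0.0008
```

Request:
carry_out:
  plan:
    - [[0,0,-0.001],[0,0,0],255]
    - [[0,0,-0.002],[0,0,0],255]
    - [[0,0,-0.008],[0,0,0],255]
    - [[0,0,-0.008],[0,0,0],255]
    - [[0,-0.012,0],[0,0,0],255]
    - [[0,-0.025,0],[0,0,0],255]
    - [[0,-0.03,0],[0,0,0],255]
    - [[0,-0.03,0],[0,0,0],255]
    - [[0,-0.025,0],[0,0,0],255]
    - [[0,-0.01,0],[0,0,0],255]
    - [[0,0,0],[0,0,0],255]
    - [[0,0,0],[0,0,0],255]

```text
time_s: 7.0
tcp_pos: [0.5507, -0.0918, 0.2422]
eef_rot: [180.0, -0.0, -169.8]
contact_force: [0.0, 0.1, -0.3]
gripper_width: 0.0004
```

```bash
python3 - <<'E'
from h import *
p=r.get_state()["tcp_pos"]; tip=p-[0,0,.178]
u,v=proj("scene",[tip])[0]; print(p,u,v); u=int(u);v=int(v)
print(u-70,v-40); crop("scene","s3.png",u-70,v-40,u+60,v+60,6)
E
```

```text
[ 0.55067657 -0.09179402  0.24221157] 339.3851492211381 227.87445809686656
269 187
```

View pics/s3.png

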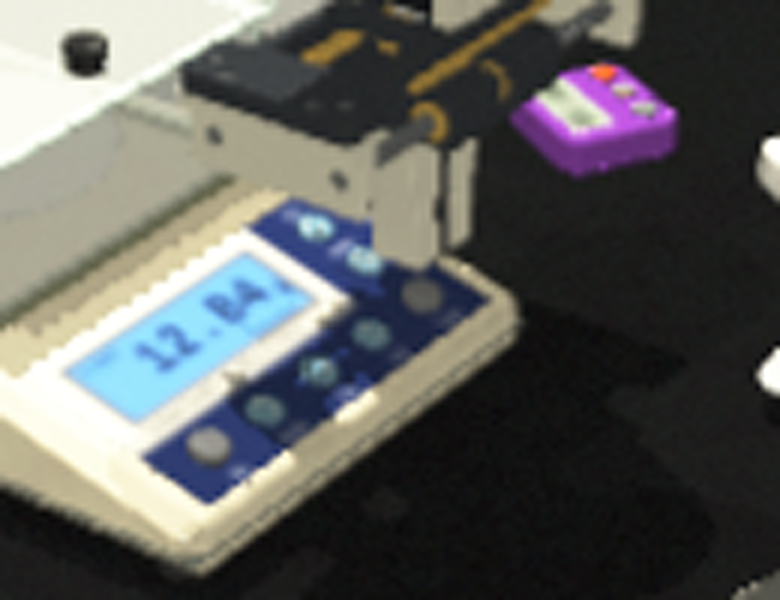

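The crop shows the fingertip above and slightly behind the tare key at (421,293), and the on key is out again at (208,445). I'll shift 2 mm to the front and 2 mm to the left, then go down.

Request:
carry_out:
  plan:
    - [[0.002,0.002,0.003],[0,0,0],255]
    - [[0,0,0.005],[0,0,0],255]
    - [[0,0,0.004],[0,0,0],255]
    - [[0,0,0.002],[0,0,0],255]
    - [[0,0,0.0005],[0,0,0],255]
    - [[0,0,0.0005],[0,0,0],255]
    - [[0,0,0],[0,0,0],255]

```text
time_s: 7.63
tcp_pos: [0.5486, -0.0893, 0.2271]
eef_rot: [-180.0, -0.0, -169.7]
contact_force: [-0.3, 0.4, 1.1]
gripper_width: 0.0006
```

Request:
carry_out:
  plan:
    - [[0,0,0.0005],[0,0,0],255]
    - [[0,0,0.0005],[0,0,0],255]
    - [[0,0,0],[0,0,0],255]

```text
time_s: 7.88
tcp_pos: [0.5485, -0.0895, 0.2263]
eef_rot: [-180.0, 0.0, -169.7]
contact_force: [0.2, -0.5, -0.3]
gripper_width: 0.0007
```

Request:
carry_out:
  plan:
    - [[0,0,0.0005],[0,0,0],255]
    - [[0,0,0.0005],[0,0,0],255]
    - [[0,0,0],[0,0,0],255]

```text
time_s: 8.13
tcp_pos: [0.5486, -0.0895, 0.2253]
eef_rot: [-180.0, 0.0, -169.7]
contact_force: [0.2, -0.4, 1.9]
gripper_width: 0.0003
```

Request:
carry_out:
  plan:
    - [[0,0,0.0005],[0,0,0],255]
    - [[0,0,0.0005],[0,0,0],255]
    - [[0,0,0],[0,0,0],255]

```text
time_s: 8.38
tcp_pos: [0.5487, -0.0895, 0.2245]
eef_rot: [-180.0, 0.0, -169.7]
contact_force: [-0.6, 0.2, 3.5]
gripper_width: 0.0004
```

Request:
carry_out:
  plan:
    - [[0,0,0.0005],[0,0,0],255]
    - [[0,0,0],[0,0,0],255]

```text
time_s: 8.55
tcp_pos: [0.5488, -0.0895, 0.2241]
eef_rot: [-180.0, 0.0, -169.7]
contact_force: [-0.3, 0.4, 5.0]
gripper_width: 0.0006
```

Request:
carry_out:
  plan:
    - [[0,0,0.0004],[0,0,0],255]
    - [[0,0,0],[0,0,0],255]

```text
time_s: 8.72
tcp_pos: [0.5488, -0.0895, 0.2239]
eef_rot: [-180.0, 0.0, -169.7]
contact_force: [-1.6, -0.1, 7.3]
gripper_width: 0.0004
```

Request:
carry_out:
  plan:
    - [[0,0,0.0004],[0,0,0],255]
    - [[0,0,0],[0,0,0],255]

```text
time_s: 8.88
tcp_pos: [0.5488, -0.0895, 0.2238]
eef_rot: [-180.0, 0.1, -169.7]
contact_force: [-1.7, 0.9, 9.9]
gripper_width: 0.0005
```

Request:
carry_out:
  plan:
    - [[0,0,-0.002],[0,0,0],255]
    - [[0,0,-0.005],[0,0,0],255]
    - [[0,0,-0.02],[0,0,0],255]
    - [[0,0,-0.025],[0,0,0],255]
    - [[0,0,-0.02],[0,0,0],255]
    - [[0,0,-0.005],[0,0,0],255]
    - [[0.005,-0.0167,0],[0,0,0],255]
    - [[0.01,-0.0333,0],[0,0,0],255]
    - [[0.01,-0.0333,0],[0,0,0],255]
    - [[0.01,-0.0333,0],[0,0,0],255]
    - [[0.01,-0.0333,0],[0,0,0],255]
    - [[0.01,-0.0333,0],[0,0,0],255]

```text
time_s: 9.88
tcp_pos: [0.5264, -0.2809, 0.2995]
eef_rot: [180.0, -0.0, -169.7]
contact_force: [0.7, 0.0, -0.3]
gripper_width: 0.0007
```

Request:
carry_out:
  plan:
    - [[0.01,-0.0333,0],[0,0,0],255]
    - [[0.01,-0.0322,0],[0,0,0],255]
    - [[0,0,0],[0,0,-5],255]
    - [[0,0,0],[0,0,-7],255]
    - [[0,0,0],[0,0,-7],255]
    - [[0,0,0],[0,0,-7],255]
    - [[0,0,0],[0,0,-7],255]
    - [[0,0,0],[0,0,-7],255]
    - [[0,0,0],[0,0,-7],255]
    - [[0,0,0],[0,0,-7],255]
    - [[0,0,0],[0,0,-5],255]
    - [[0,0,0],[0,0,0],255]

```text
time_s: 10.88
tcp_pos: [0.5189, -0.3474, 0.2993]
eef_rot: [179.9, 0.0, -110.5]
contact_force: [0.7, 0.2, -1.0]
gripper_width: 0.0004
```

Request:
carry_out:
  plan:
    - [[0,0,0.01],[0,0,0],255]
    - [[0,0,0.02],[0,0,0],255]
    - [[0,0,0.02],[0,0,0],255]
    - [[0,0,0.02],[0,0,0],255]
    - [[0,0,0.006],[0,0,0],255]
    - [[0,0,0],[0,0,0],255]

```text
time_s: 11.38
tcp_pos: [0.5182, -0.3473, 0.2214]
eef_rot: [179.7, -0.0, -110.9]
contact_force: [-0.4, 0.1, -0.3]
gripper_width: 0.0004
```

```bash
python3 - <<'E'
from h import *
p=r.get_state()["tcp_pos"]; tip=p-[0,0,.178]
u,v=proj("scene",[tip])[0]; print(p,u,v); u=int(u);v=int(v)
print(u-50,v-37); crop("scene","s4.png",u-50,v-37,u+50,v+38,8)
E
```

```text
[ 0.51821085 -0.34725013  0.22136288] 420.8595382754461 204.74474137081742
370 167
```

View pics/s4.png

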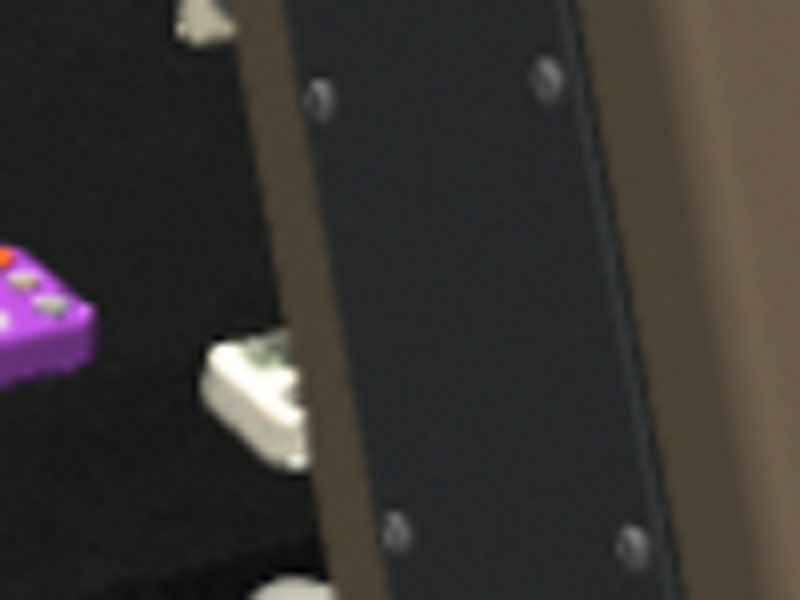

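The arm hides the timer in this view; only its left end shows at (260,400). The cameras' disagreement lies mostly along the jaws (timer x), where the closed fingers cover about ±20 mm, so the position will do. I'll shift 1 mm outward and go down.

Request:
carry_out:
  plan:
    - [[0.001,0,0.005],[0,0,0],255]
    - [[0,0,0.007],[0,0,0],255]
    - [[0,0,0.006],[0,0,0],255]
    - [[0,0,0.002],[0,0,0],255]
    - [[0,0,0.001],[0,0,0],255]
    - [[0,0,0],[0,0,0],255]
    - [[0,0,0],[0,0,0],255]

```text
time_s: 12.02
tcp_pos: [0.5189, -0.3485, 0.2031]
eef_rot: [-180.0, -0.0, -110.7]
contact_force: [-0.1, -0.3, 0.0]
gripper_width: 0.0006
```

Request:
carry_out:
  plan:
    - [[0,0,0.0005],[0,0,0],255]
    - [[0,0,0.0005],[0,0,0],255]
    - [[0,0,0.0005],[0,0,0],255]
    - [[0,0,0],[0,0,0],255]

```text
time_s: 12.35
tcp_pos: [0.5188, -0.3485, 0.2015]
eef_rot: [-180.0, 0.0, -110.7]
contact_force: [-0.4, 0.7, 0.5]
gripper_width: 0.0004
```

Request:
carry_out:
  plan:
    - [[0,0,0.0005],[0,0,0],255]
    - [[0,0,0.0005],[0,0,0],255]
    - [[0,0,0],[0,0,0],255]

```text
time_s: 12.6
tcp_pos: [0.5187, -0.3485, 0.2003]
eef_rot: [180.0, 0.0, -110.7]
contact_force: [-0.1, 0.2, -0.3]
gripper_width: 0.0005
```

Request:
carry_out:
  plan:
    - [[0,0,0.0005],[0,0,0],255]
    - [[0,0,0.0005],[0,0,0],255]
    - [[0,0,0.0005],[0,0,0],255]
    - [[0,0,0],[0,0,0],255]

```text
time_s: 12.93
tcp_pos: [0.5187, -0.3485, 0.1988]
eef_rot: [180.0, 0.0, -110.7]
contact_force: [0.2, 1.2, 0.3]
gripper_width: 0.0001
```

Request:
carry_out:
  plan:
    - [[0,0,0.0005],[0,0,0],255]
    - [[0,0,0.0005],[0,0,0],255]
    - [[0,0,0],[0,0,0],255]

```text
time_s: 13.18
tcp_pos: [0.5187, -0.3485, 0.1978]
eef_rot: [180.0, 0.0, -110.7]
contact_force: [-0.5, -0.2, -0.4]
gripper_width: 0.0008
```

Request:
carry_out:
  plan:
    - [[0,0,0.0005],[0,0,0],255]
    - [[0,0,0],[0,0,0],255]
    - [[0,0,0],[0,0,0],255]

```text
time_s: 13.43
tcp_pos: [0.5188, -0.3485, 0.1974]
eef_rot: [180.0, -0.0, -110.7]
contact_force: [-0.1, 0.7, 0.3]
gripper_width: 0.0008
```

Request:
carry_out:
  plan:
    - [[0,0,0.0005],[0,0,0],255]
    - [[0,0,0],[0,0,0],255]

```text
time_s: 13.6
tcp_pos: [0.5188, -0.3485, 0.197]
eef_rot: [-180.0, 0.0, -110.7]
contact_force: [0.4, 0.0, -0.8]
gripper_width: 0.0006
```

Request:
carry_out:
  plan:
    - [[0,0,0.0005],[0,0,0],255]
    - [[0,0,0],[0,0,0],255]

```text
time_s: 13.77
tcp_pos: [0.5188, -0.3485, 0.1966]
eef_rot: [-180.0, -0.0, -110.7]
contact_force: [-0.6, 0.3, 1.2]
gripper_width: 0.0006
```

Request:
carry_out:
  plan:
    - [[0,0,0.0004],[0,0,0],255]
    - [[0,0,0],[0,0,0],255]

```text
time_s: 13.93
tcp_pos: [0.5189, -0.3485, 0.1963]
eef_rot: [-180.0, -0.0, -110.7]
contact_force: [-1.6, 0.7, 3.4]
gripper_width: 0.0002
```

Request:
carry_out:
  plan:
    - [[0,0,0.0004],[0,0,0],255]
    - [[0,0,0],[0,0,0],255]

```text
time_s: 14.1
tcp_pos: [0.5188, -0.3485, 0.196]
eef_rot: [-180.0, -0.0, -110.7]
contact_force: [-1.4, 1.0, 4.4]
gripper_width: 0.0005
```

Request:
carry_out:
  plan:
    - [[0,0,0.0004],[0,0,0],255]
    - [[0,0,0],[0,0,0],255]

```text
time_s: 14.27
tcp_pos: [0.5189, -0.3486, 0.1959]
eef_rot: [-180.0, -0.0, -110.7]
contact_force: [-2.2, 1.8, 7.7]
gripper_width: 0.0008
```

Request:
carry_out:
  plan:
    - [[0,0,0.0004],[0,0,0],255]
    - [[0,0,0],[0,0,0],255]

```text
time_s: 14.43
tcp_pos: [0.5189, -0.3486, 0.1958]
eef_rot: [-180.0, -0.0, -110.7]
contact_force: [-2.7, 2.2, 9.6]
gripper_width: 0.0003
```

Request:
carry_out:
  plan:
    - [[0,0,-0.001],[0,0,0],255]
    - [[0,0,-0.002],[0,0,0],255]
    - [[0,0,-0.005],[0,0,0],255]
    - [[0,0,-0.02],[0,0,0],255]
    - [[0,0,-0.035],[0,0,0],255]
    - [[0,0,-0.04],[0,0,0],255]
    - [[0,0,-0.04],[0,0,0],255]
    - [[0,0,-0.04],[0,0,0],255]
    - [[-0.015,-0.015,-0.02],[0,0,0],255]
    - [[-0.025,0,0],[0,0,0],255]
    - [[-0.025,0,0],[0,0,0],255]
    - [[-0.025,0,0],[0,0,0],255]

```text
time_s: 15.43
tcp_pos: [0.5647, -0.2689, 0.3984]
eef_rot: [-180.0, 0.0, -110.8]
contact_force: [0.2, -0.7, 0.6]
gripper_width: 0.0002
```

Request:
carry_out:
  plan:
    - [[-0.025,0,0],[0,0,0],255]
    - [[-0.025,0,0],[0,0,0],255]
    - [[-0.025,0,0],[0,0,0],255]
    - [[-0.025,0,0],[0,0,0],255]
    - [[-0.025,0,0],[0,0,0],255]
    - [[-0.025,0,0],[0,0,0],255]
    - [[-0.015,0,0],[0,0,0],255]
    - [[0,0,0],[0,0,0],255]
    - [[0,0,0],[0,0,0],255]

```text
time_s: 16.18
tcp_pos: [0.6231, -0.1147, 0.3977]
eef_rot: [180.0, -0.0, -110.6]
contact_force: [0.4, -0.8, -0.2]
gripper_width: 0.0005
```

```bash
python3 - <<'E'
from h import *
crop("top","t5.png",275,210,460,280,4.3); crop("scene","s5.png",270,195,440,285,4.7)
E
```

```text
(no output)
```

View pics/t5.png

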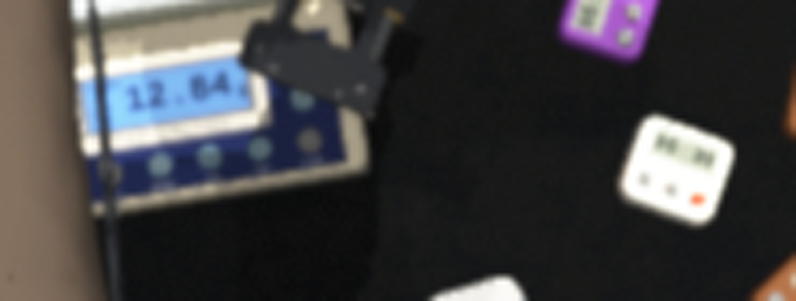

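The timer hasn't moved: its start key is still at (697,199), as before. The tool stands clear above everything, so I'll hand the job in.

```bash
python3 -c "
from h import *
print(r.close_job(), r.get_state()['contact_force'])"
```

```text
the job is handed in; nothing more can be done
the job is handed in; nothing more can be done
```

I pressed the on key, then the tare key, then the white timer's start key, each with the closed fingertips, and handed the job in at about 16 s.

- **Presses:** In each press the force rose over about 1.1–1.6 mm and then hit a hard stop at just under 10 N. I lifted off fully before going to the next key. On the timer the stop came with the fingertip at 17.8 mm. That matches a fully pressed key (18 mm) rather than the case (16 mm).
- **Last checks:** In the last top view the timer had not moved. The tool was clear of everything, with the contact force near zero.
- **Not confirmed:** The key travels are not in the state, so the presses rest on force and height alone. The display shows no change.
- **Disagreement:** The two cameras disagreed by about 7–10 mm on the key positions. I aimed between their readings, partly because the arm hid the timer in the close look. Most of the timer error lay along the long side of the closed fingers, which left room to hit the start key without reaching its neighbour.

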